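Restock the pantry riser

TASK

The snack bin has been refilled: slide the gate of the shelf riser fully aside, put the loose bin into the empty right-hand bay under the clear board, lug towards the front, fully home against the back stop, and then slide the gate fully closed again in front of it. Last, turn the days-since-refill dial back to its zero stop. Keep the bin upright, and leave the other things on the counter where they are.

Things in the scene. Friction and masses are not known exactly. Their poses are not given: they have to be found in the camera images.
- riser: Fixed two-bay riser (mm): clear board, 180 deep, 270 wide, underside 180 up, on wood walls. Origin: on the counter, below the board's front edge, mid right-hand (empty) bay; x into the bay, y left, z up. That bay: 100 wide, y -50 to 50; walls from x = 55 to 180; back stop 40 high, face at x = 158. The left bay, at y = 125, holds a fixed bin like the loose one.
- gate (a joint): The gate's slide position along the riser's +y, m: 0 = closed across the right-hand (empty) bay; 0.125 = fully open, in front of the left-hand bay. It stays where it is left (about 1.5 N friction).
- gate_handle (a point): Centre of the gate's brass handle (mm), a block 40 (x) x 16 (y) x 26 (z), to be pinched across its 16; 42 above the counter, at x = -50 in the riser's frame. It sticks out towards the robot from the gate, a wood panel 110 wide, 8 thick, its top 64 up, its rear face at x = -22 (22 in front of the board's edge). Axes as the riser's.
- snack_bin: Loose clear bin of cartons (mm), 0.3 to 0.6 kg, on the counter at the right: 120 long (x), 84 wide (y), 60 high, cartons up to 74. Origin: centre of its underside. A white lug sticks out 44 from its front (-x) face; +x is its back end. Home: back face on the back stop, origin at x = 98, y = 0 in the riser's frame, the lug then ends just in front of the board's front edge, at x = -6.
- bin_lug (a point): Centre of the bin's lug, 44 (x) x 24 (y) x 24 (z), 40 above the bin's underside and 82 to -x of the bin's origin; to be pinched across its 24 mm. Axes as the bin's.
- dial_stand: Fixed wooden desk stand (mm), 90 deep, 100 wide, its face sloping 35 degrees and looking to -x and up (normal (-0.574, 0, 0.819) in its axes). Origin: on the counter under its middle. It carries the days-since-refill dial: a round knob with a bar grip, ringed by dots, a brass stroke at zero on the downhill side, nearest the robot.
- dial (a joint): Dial angle, rad, 0 = pointer at the brass stroke, against the zero stop; grows as the knob turns clockwise (seen looking at the face), up to 2.6.
- dial_grip (a point): On the knob's axis, at the height to grip, 37 mm out from the sloping face. Turns with the knob: z is the axis, out of the face; x along the bar grip. The bar is (mm) 42 long, 14 thick (pinch across y), 32 tall, its top 7 above this point; a white pointer line marks its -x half.
- cookie_jar: Bystander, loose (mm): lidded glass jar, diameter 104, height 150; stands in the left or right place that the dial stand does not use; origin at the centre of its underside. To be left alone.
- drink_can: Bystander, loose (mm): drinks can, diameter 58, height 130; stands just right (-y) of the riser; origin at the centre of its underside. To be left alone.
- spice_jar: Bystander, loose (mm): small jar, diameter 48, height 100; stands just left (+y) of the riser; origin at the centre of its underside. To be left alone.
- tin: Bystander, loose (mm): flat closed tin, diameter 60, height 26, in front of the left-hand bay, nearer the robot; origin at the centre of its underside. To be left alone.
- scoop: Bystander, loose (mm): wooden spoon 180 long, about 20 high, lying at the near left; origin at the centre of its underside. To be left alone.

How it is judged:
On the way, in this order (a step that is already met when the one before it is completed fails the run):
1. the gate is slid fully aside (opened at least 115 mm) (value of joint gate above 0.115 m), for 0.1 s.
2. the bin is home in the right-hand bay: within 8 mm of the back stop, square and upright (x of snack_bin in the frame of riser above 0.09 m and y of snack_bin in the frame of riser between -0.012 and 0.012 m and angle between the x axis of snack_bin and the x axis of riser, either way round below 0.12 rad and angle between snack_bin's own z axis and vertical below 0.06 rad), for 0.2 s.
3. the gate is closed (within 8 mm) with the bin home behind it (all of step 2 and value of joint gate below 0.008 m), for 0.2 s.
4. the dial is back at its zero stop (within 0.07 rad) (value of joint dial below 0.07 rad), for 0.2 s.
At the end, for the whole second after the job is handed in: The bin stands at rest and upright in the right-hand bay, within 8 mm of the back stop, within 12 mm of the bay's middle and square to it within 0.12 rad; the gate is within 8 mm of fully closed; the dial is within 0.07 rad of its zero stop (all of step 3 and value of joint dial below 0.07 rad and linear speed of snack_bin below 0.02 m/s); the robot touches nothing.
It fails at once if the bin is tipped by more than 0.35 rad (angle between snack_bin's own z axis and vertical above 0.35 rad).
It fails at once if a bystander is moved by more than 30 mm (distance of any of cookie_jar, drink_can, spice_jar, tin, scoop from where it was at the start of the episode above 0.03 m).
It also fails if it takes over 69 s, if anything falls off the work surface, if the arm or the gripper's body presses on something with over 40 N, if the wrist force passes 120 N, or if a joint passes its speed limit or range.

ROBOT

A 7-joint arm with a two-finger parallel gripper is mounted at the origin on the work surface. World frame = base frame: x ahead of the robot, y to its left, z up, the work surface at z = 0. Lengths are in m, angles in rad, forces in N, time in s.
With the tool pointing down it reaches from about 0.425 to 0.875 m from the base axis. Payload 4.7 kg.
Tool frame: the origin (TCP) lies between the finger pads; the fingertips stand 14 mm ahead of it and the grasp point (between the pads) lies 5 mm behind it (manip.tip_reach is the distance from the TCP to the fingertips, in m); z points along the fingers, y is the line along which they close (so a half turn about z gives the same grasp; the last joint's range is limited). The gripper opens to 85 mm and grips with 20 to 120 N. Pads are 22 mm wide; open, the fingers measure 114 mm over their backs; the gripper's body (76 mm by 85 mm) begins 54 mm behind the grasp point. The pads swing forward as they close: fully open they stand 13 mm farther back than shut.
Start: joints at [0.014, 0.321, -0.07, 1.45, 0.023, 1.371, -0.057], TCP at [0.65, -0, 0.245] pointing down, gripper open.
Joint ranges: [-2.86, 2.86], [-0.3, 2.09], [-1.38, 1.24], [0.06, 2.45], [-1.56, 4.7], [0.09, 2.05], [-2.69, 2.69]. Speed limits (rad/s): [2.57, 2.57, 3.14, 3.14, 3.14, 3.14, 3.14].

INTERFACE

Orientations are given as [roll, pitch, yaw] about the fixed x, y, z axes, in that order (R = Rz(yaw) Ry(pitch) Rx(roll)).
In Python, from rig import manip gives the robot as it stands.
- The arm moves only by the shell command python3 -m inch 'ROWS' [FORCE]. ROWS is a JSON object of lists of equal length, an entry for each row: "claw": the closure, from -1 (fully open) to 1 (shut); "delta_pos": the shift along the tool's x, y, z as a fraction of full scale, a list of three; "turn": the turn about the tool's z as a fraction of full scale. A call has 1 to 20 rows; each row shifts and turns the commanded pose from where the row before left it, along the tool's axes as they then stand; what a row does not reach is not made up. Full scale, the value 1, is 300 mm for a shift and 180 degrees for a turn. A row lasts 1/12 s, in which the tool goes at most 41.7 mm and 7.16 degrees, less where a joint would pass 70% of its speed; a pose out of reach is approached as far as the arm can. A call with a number of a shift or a turn outside -1 to 1 is refused whole. A call with a gripper value outside its range is refused whole. The fingers move at their own pace and stop on an object; FORCE is the grip in N (left out, the last holds). Time passes only in rows, so rows that do not move let the fingers close. It gives the time, the measured TCP pose, the force, the opening and the grip force at its end, in the units of the state.
- manip.sense(): the state, without advancing time (a new reading comes with each control period).
- manip.grab_frame(name): name is "scene" or "side" or "wrist"; returns the picture (384x512x3 uint8, red, green, blue); there is no depth.
- manip.get_calibration(name): a dict with "vfov" (degrees; the focal length in pixels is half the picture's height over the tangent of half this angle, whatever the lens; pixels are square), "cx", "cy" (the principal point, pixels), "world_from_camera" (4x4, takes a point from camera to world coordinates). Camera axes: x right, y down, z forward; pixel columns grow to the right and rows downward; lengths in m; the calibration is good to about 2 mm. A picture is of the moment at which its call begins: read the wrist's pose just before it. get_calibration takes no time and is no camera call; for the wrist camera it gives the pose at the moment of the call.
- manip.hand_in(): hands the job in; it is judged then, once.
The state is a dict: "clock": time; "joint_positions": joint angles; "qvel": joint speeds; "joint_efforts": joint torques, N m; "tool_pos": TCP position; "orientation": TCP orientation; "ft_force": force on the tool from outside, world axes, zero at the start; "moment": the same for the moment, N m; "finger_gap": finger opening in m; "grip_force": force on a finger pad.
Only numpy, scipy, OpenCV 4.12 (cv2) and the standard library are available. Lean on these libraries where they do the work, as an engineer would, in place of code of your own. Each camera call takes 0.05 s, during which the arm holds its last target. There are 200 camera calls.

## Working session

There is one attempt and no reset: what is moved stays moved. The work goes in short steps, Python scripts to look and compute and a shell command to move; the robot and the scene stay as the last step left them, time stands still between calls to the robot, and variables do not carry over. Pictures are saved under pics/ and viewed, at most 10 in all, crops included, and the job is handed in when it is done.

```bash
ls; mkdir -p pics; python3 - <<'E'
from rig import manip
import cv2,numpy as np
print(manip.sense())
for n in("scene","side"):
    f=manip.grab_frame(n); c=manip.get_calibration(n); print(n,c)
    cv2.imwrite(f"pics/{n}0.png",cv2.resize(f[:,:,::-1],(800,600),interpolation=cv2.INTER_CUBIC)); np.save(f"pics/{n}0.npy",f)
E
```

```text
pics
{'clock': 0.0, 'joint_positions': array([ 0.01410036,  0.3218187 , -0.07007104,  1.45173027,  0.02259093,
        1.37079573, -0.05686234]), 'qvel': array([ 0.00191251, -0.0009951 ,  0.00155696,  0.00206278, -0.00070139,
        0.00018937, -0.00076211]), 'joint_efforts': array([-1.25131752e-03, -4.93579853e+01, -3.82724963e-01, -3.14334905e+01,
        1.30020955e-02,  1.12603378e-02,  4.26072404e-06]), 'tool_pos': array([ 6.49464366e-01, -5.41945525e-05,  2.44198415e-01]), 'orientation': array([-3.13962966e+00,  9.67750447e-05,  1.57085071e+00]), 'ft_force': array([ 0.42283234, -0.16134869, -0.41290403]), 'moment': array([ 0.01647325,  0.01108736, -0.0207825 ]), 'grip_force': 0.0, 'finger_gap': 0.08525924062025966}
scene {'vfov': 55.58437113651943, 'cx': 253.83726974108845, 'cy': 193.46647678097452, 'world_from_camera': array([[-0.97326672,  0.17612593, -0.14741626,  0.71433213],
       [ 0.22949516,  0.77133708, -0.59360852,  0.52037854],
       [ 0.00915777, -0.61157074, -0.79113676,  0.77112885],
       [ 0.        ,  0.        ,  0.        ,  1.        ]])}
side {'vfov': 48.690075518078416, 'cx': 256.191995802646, 'cy': 184.93389380284654, 'world_from_camera': array([[ 0.90853924, -0.30945141,  0.28070674,  0.26164181],
       [-0.41736145, -0.64146242,  0.64368889, -0.67765064],
       [-0.01912761, -0.70197279, -0.71194687,  0.83580276],
       [ 0.        ,  0.        ,  0.        ,  1.        ]])}
```

View pics/scene0.png

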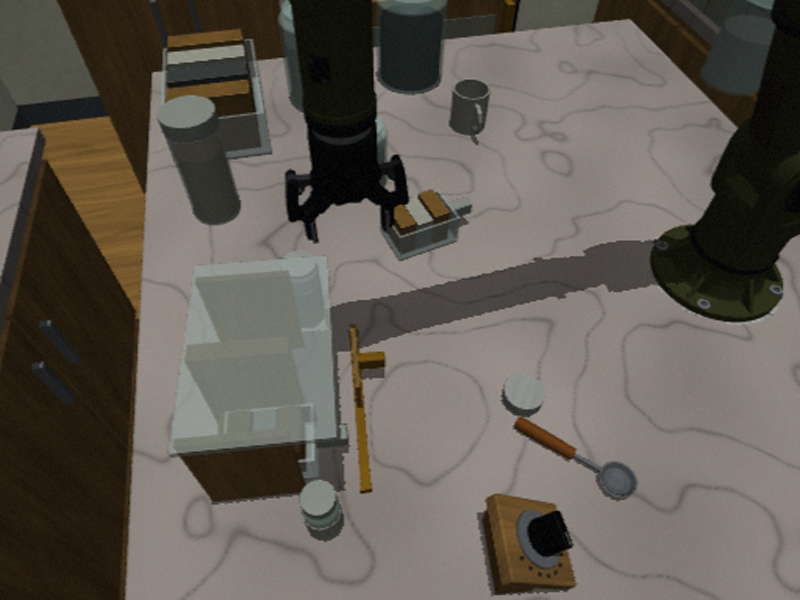

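View pics/side0.png

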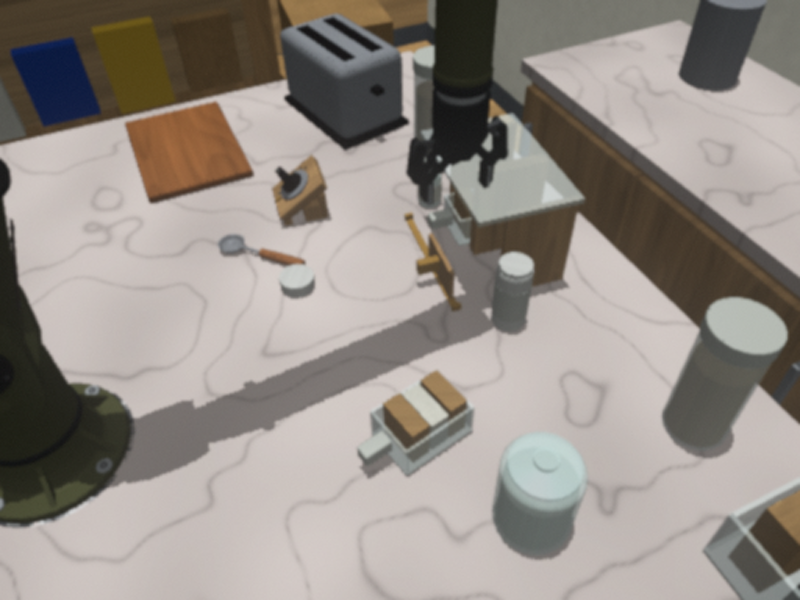

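The scene view shows the riser with its board front edge from (327,256) to (335,445), the handle at (372,359), and the rails from (352,325) to (366,490). The bin is at (425,225) with its lug at (460,206), and the dial stand is at (535,540). In the side view the bin is at (420,420) with its lug at (375,447), the handle is at (428,265), and the dial is at (292,182). Next I'll cast rays.

```bash
cat > h.py <<'E'
import numpy as np,cv2
from rig import manip
def ray(c,u,v):  # native pixels
    f=192/np.tan(np.radians(c["vfov"]/2)); T=c["world_from_camera"]
    d=T[:3,:3]@np.array([(u-c["cx"])/f,(v-c["cy"])/f,1.]); return T[:3,3],d/np.linalg.norm(d)
def onz(c,u,v,z):
    o,d=ray(c,u,v); return o+d*(z-o[2])/d[2]
def tri(ca,a,cb,b):
    o1,d1=ray(ca,*a);o2,d2=ray(cb,*b)
    s=np.linalg.lstsq(np.c_[d1,-d2],o2-o1,rcond=None)[0]
    p,q=o1+d1*s[0],o2+d2*s[1]; return (p+q)/2,np.linalg.norm(p-q)
def n(u,v): return ((u+.5)/1.5625-.5,(v+.5)/1.5625-.5)
def proj(c,p):
    f=192/np.tan(np.radians(c["vfov"]/2)); T=c["world_from_camera"]
    q=T[:3,:3].T@(np.asarray(p)-T[:3,3]); return np.array([c["cx"]+f*q[0]/q[2],c["cy"]+f*q[1]/q[2]])
E
python3 - <<'E'
from h import *
np.set_printoptions(precision=4,suppress=True)
S=manip.get_calibration("scene");D=manip.get_calibration("side")
for nm,p,z in [("boardFR",(327,256),.186),("boardFL",(335,445),.186),("boardBR",(195,268),.186),("boardBL",(172,452),.186),("railR",(352,325),.005),("railL",(366,490),.005),("handle",(372,357),.055),("lugtip",(469,203),.052),("lug",(460,204),.052),("tin",(523,390),.026),("can top",(300,262),.13),("spice",(318,493),.1),("tcp",(345,200),.25)]:
    print(nm,onz(S,*n(*p),z))
for nm,p,z in [("railR",(456,306),.005),("railL",(408,216),.005),("handle",(428,262),.055),("lugtip",(363,449),.052),("lug",(376,441),.052),("boardFR",(477,222),.186),("boardBR",(582,197),.186),("can",(516,265),.13),("binBLbottom?",(410,470),0.),("binFR",(472,425),0.),("tin",(297,274),.026),("jar",(545,455),.15)]:
    print("side",nm,onz(D,*n(*p),z))
print("tri knobtop",tri(S,n(548,528),D,n(290,180)))
im=[]
for nm,(x0,y0,w,h) in {"scene":(225,100,110,85),"side":(225,150,110,85)}.items():
    f=np.load(f"pics/{nm}0.npy"); c=f[:,:,::-1]
    im.append((nm,c))
a=cv2.resize(im[0][1][110:170,235:310],(400,320),interpolation=cv2.INTER_CUBIC)
b=cv2.resize(im[1][1][235:305,222:310],(400,318),interpolation=cv2.INTER_CUBIC)[:280]
c=cv2.resize(im[0][1][310:384,300:375],(400,280),interpolation=cv2.INTER_CUBIC)
d=cv2.resize(im[1][1][95:150,165:220],(400,280),interpolation=cv2.INTER_CUBIC)
b=cv2.resize(im[1][1][235:305,222:310],(400,320),interpolation=cv2.INTER_CUBIC)
cv2.imwrite("pics/crops.png",np.vstack([np.hstack([a,b]),np.hstack([c,d])]))
E
```

```text
boardFR [ 0.681  -0.0196  0.186 ]
boardFL [0.7159 0.2569 0.186 ]
boardBR [ 0.8589 -0.0374  0.186 ]
boardBL [0.8879 0.2253 0.186 ]
railR [ 0.6545 -0.0254  0.005 ]
railL [0.6861 0.2487 0.005 ]
handle [0.6402 0.074  0.055 ]
lugtip [ 0.3969 -0.2161  0.052 ]
lug [ 0.4139 -0.2172  0.052 ]
tin [0.4308 0.1624 0.026 ]
can top [ 0.7192 -0.0682  0.13  ]
spice [0.7456 0.2731 0.1   ]
tcp [ 0.6452 -0.0556  0.25  ]
side railR [ 0.6579 -0.0044  0.005 ]
side railL [0.6872 0.2517 0.005 ]
side handle [0.6395 0.0676 0.055 ]
side lugtip [ 0.3994 -0.2209  0.052 ]
side lug [ 0.42   -0.2171  0.052 ]
side boardFR [ 0.6829 -0.01    0.186 ]
side boardBR [ 0.862  -0.0287  0.186 ]
side can [ 0.7224 -0.0692  0.13  ]
side binBLbottom? [ 0.4552 -0.2495  0.    ]
side binFR [ 0.5688 -0.2222  0.    ]
side tin [0.4322 0.1682 0.026 ]
side jar [ 0.5703 -0.3758  0.15  ]
tri knobtop (array([0.4902, 0.3675, 0.0795]), np.float64(0.0027104378715811003))
```

View pics/crops.png

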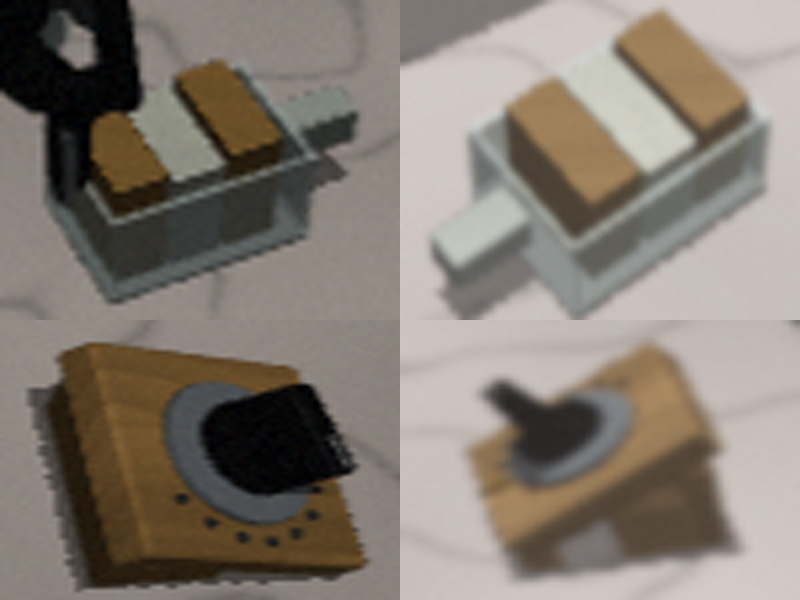

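```bash
python3 - <<'E'
from h import *
np.set_printoptions(precision=4,suppress=True)
S=manip.get_calibration("scene");D=manip.get_calibration("side");W=manip.get_calibration("wrist")
b=lambda x,y:(222+(x-400)*88/400,235+y*70/320)
a=lambda x,y:(235+x*75/400,110+y*60/320)
for nm,p,z in [("FL",(474,130),.06),("FR",(575,250),.06),("BR",(768,118),.06),("lugL",(433,237),.052),("lugR",(455,265),.052),("lugbaseL",(492,188),.052),("lugbR",(528,218),.052)]: print("side",nm,onz(D,*b(*p),z))
for nm,p,z in [("FL",(312,160),.06),("FR",(240,68),.06),("BL",(110,210),.06),("lugTL",(352,108),.052),("lugTR",(330,85),.052),("lugbL",(305,125),.052),("lugbR",(285,105),.052)]: print("scene",nm,onz(S,*a(*p),z))
print(W)
f=manip.grab_frame("wrist"); cv2.imwrite("pics/w0.png",f[:,:,::-1])
E
```

```text
side FL [ 0.4324 -0.1771  0.06  ]
side FR [ 0.4487 -0.2561  0.06  ]
side BR [ 0.5624 -0.2314  0.06  ]
side lugL [ 0.3942 -0.2176  0.052 ]
side lugR [ 0.3979 -0.2353  0.052 ]
side lugbaseL [ 0.4292 -0.2053  0.052 ]
side lugbR [ 0.438  -0.2273  0.052 ]
scene FL [ 0.4308 -0.1719  0.06  ]
scene FR [ 0.4481 -0.2491  0.06  ]
scene BL [ 0.5423 -0.1598  0.06  ]
scene lugTL [ 0.3946 -0.2134  0.052 ]
scene lugTR [ 0.4008 -0.2336  0.052 ]
scene lugbL [ 0.4234 -0.2062  0.052 ]
scene lugbR [ 0.4294 -0.2237  0.052 ]
{'vfov': 68.30944162292066, 'cx': 254.28597643202298, 'cy': 194.39794574787135, 'world_from_camera': array([[ 1.    ,  0.0013, -0.0024,  0.6499],
       [ 0.0005, -0.9511, -0.309 ,  0.0808],
       [-0.0026,  0.309 , -0.9511,  0.3737],
       [ 0.    ,  0.    ,  0.    ,  1.    ]])}
```

View pics/w0.png

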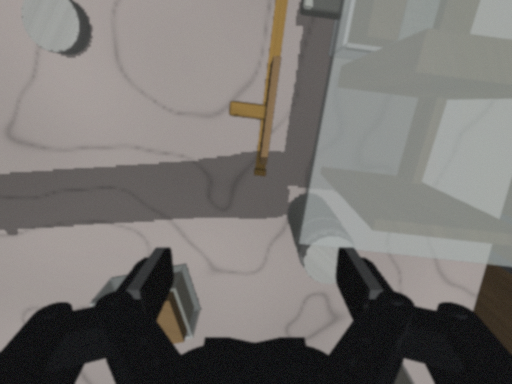

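```bash
python3 - <<'E'
from h import *
np.set_printoptions(precision=4,suppress=True)
W=manip.get_calibration("wrist")
for nm,p,z in [("h nearL",(231,101),.055),("h gateL",(265,104),.055),("h gateR",(265,118),.055),("h nearR",(231,114),.055),("panel topL",(276,57),.064),("panel topR",(265,152),.064),("boardFR",(304,240),.186),("boardFL?",(343,10),.186)]: print(nm,onz(W,*p,z))
E
```

```text
h nearL [0.6243 0.0823 0.055 ]
h gateL [0.6607 0.0792 0.055 ]
h gateR [0.6609 0.0647 0.055 ]
h nearR [0.6239 0.0689 0.055 ]
panel topL [0.6708 0.1238 0.064 ]
panel topR [0.661  0.0291 0.064 ]
boardFR [ 0.6861 -0.0155  0.186 ]
boardFL? [0.7006 0.1314 0.186 ]
```

```bash
python3 -m inch '{"claw":[-1,-1,-1,-1,-1,-1,-1,-1,-1,-1,-1,-1,-1,-1,-1,-1],"delta_pos":[[0.124,-0.018,0],[0.124,-0.018,0],[0,0,0.03],[0,0,0.03],[0,0,0.03],[0,0,0.03],[0,0,0.03],[0,0,0.03],[0,0,0.03],[0,0,0.03],[0,0,0.03],[0,0,0.03],[0,0,0.03],[0,0,0.03],[0,0,0],[0,0,0]],"turn":[0,0,-0.0389,-0.0389,-0.0389,-0.0389,-0.0389,-0.0389,-0.0389,-0.0389,-0.0389,-0.0389,-0.0389,-0.0389,0,0]}' 30
python3 - <<'E'
from h import *
W=manip.get_calibration("wrist");f=manip.grab_frame("wrist"); cv2.imwrite("pics/w1.png",f[:,:,::-1])
np.save("pics/W1.npy",W["world_from_camera"])
E
```

```text
clock: 1.48
tool_pos: [0.6387, 0.0742, 0.1366]
orientation: [-3.141, -0.002, 3.034]
ft_force: [0.5, 0.2, 0.3]
finger_gap: 0.0857
grip_force: 0.0
```

View pics/w1.png

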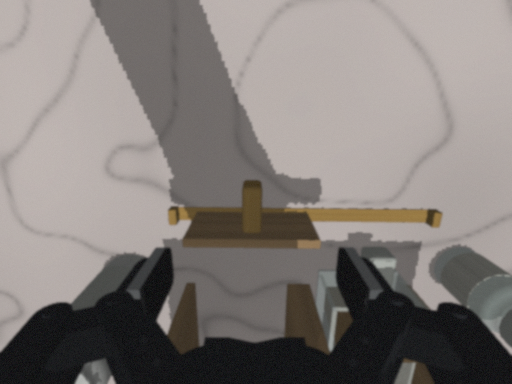

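```bash
python3 - <<'E'
from h import *
np.set_printoptions(precision=4,suppress=True)
W=manip.get_calibration("wrist")
a=-.106;E=np.array([[np.cos(a),np.sin(a)],[-np.sin(a),np.cos(a)]]);O=np.array([.692,.0685])
for nm,p,z in [("handle nearR",(243,181),.055),("h nearL",(262,181),.055),("pan R",(183,247),.064),("pan L",(319,247),.064),("railR",(168,216),.008),("railL",(441,218),.008),("wallRin",(196,284),0),("wallLin",(286,284),0),("wallLout",(312,284),0)]:
    w=onz(W,*p,z); print(nm,w,E@(w[:2]-O))
E
```

```text
handle nearR [0.617  0.0695 0.055 ] [-0.0747 -0.007 ]
h nearL [0.6185 0.0841 0.055 ] [-0.0747  0.0078]
pan R [0.6638 0.0158 0.064 ] [-0.0225 -0.0554]
pan L [0.6755 0.1241 0.064 ] [-0.0223  0.0536]
railR [ 0.657  -0.0116  0.008 ] [-0.0263 -0.0833]
railL [0.688  0.2562 0.008 ] [-0.0238  0.1862]
wallRin [ 0.7429 -0.      0.    ] [ 0.0579 -0.0627]
wallLin [0.7536 0.0988 0.    ] [0.058  0.0366]
wallLout [0.7567 0.1273 0.    ] [0.0581 0.0653]
```

```bash
python3 -m inch '{"claw":[-1,-1,-1,-1,1,1,1,1,1,1],"delta_pos":[[0,0,0.083],[0,0,0.083],[0,0,0.083],[0,0,0.083],[0,0,0],[0,0,0],[0,0,0],[0,0,0],[0,0,0],[0,0,0]],"turn":[0,0,0,0,0,0,0,0,0,0]}' 30
```

```text
clock: 2.37
tool_pos: [0.6405, 0.0742, 0.0398]
orientation: [3.141, 0.003, 3.036]
ft_force: [-1.2, 0.4, 2.3]
finger_gap: 0.0155
grip_force: 31.7
```

```bash
python3 -m inch '{"claw":[1,1,1,1,1,1,1,1,1,1,1,1,1,1],"delta_pos":[[0,0.0325,0],[0,0.0325,0],[0,0.0325,0],[0,0.0325,0],[0,0.0325,0],[0,0.0325,0],[0,0.0325,0],[0,0.0325,0],[0,0.0325,0],[0,0.0325,0],[0,0.0325,0],[0,0.0325,0],[0,0,0],[0,0,0]],"turn":[0,0,0,0,0,0,0,0,0,0,0,0,0,0]}'
```

```text
clock: 3.53
tool_pos: [0.6536, 0.1847, 0.0397]
orientation: [-3.134, 0.003, 3.033]
ft_force: [-1.7, -10.7, 10.5]
finger_gap: 0.0157
grip_force: 33.2
```

```bash
python3 -m inch '{"claw":[-1,-1,-1,-1,-1,-1,-1,-1,-1,-1,-1,-1,-1,-1,-1,-1,-1,-1,-1,-1],"delta_pos":[[0,0,0],[0,0,0],[0,0,0],[0,0,-0.13],[0,0,-0.13],[0,0,-0.13],[0.05,-0.11,0],[0.05,-0.11,0],[0.05,-0.11,0],[0.05,-0.11,0],[0.05,-0.11,0],[0.05,-0.11,0],[0.05,-0.11,0],[0.05,-0.11,0],[0.05,-0.11,0],[0.05,-0.11,0],[0.05,-0.11,0],[0.05,-0.11,0],[0.05,-0.11,0],[0,0,0]],"turn":[0,0,0,0,0,0,0,0,0,0,0,0,0,0,0,0,0,0,0,0]}'
python3 -m inch '{"claw":[-1,-1,-1,-1],"delta_pos":[[0,0,0],[0,0,0],[0,0,0],[0,0,0]],"turn":[-0.035,-0.035,-0.031,0]}'
python3 - <<'E'
from h import *
np.set_printoptions(precision=4,suppress=True)
s=manip.sense();print(s["joint_positions"],s["tool_pos"],s["orientation"])
f=manip.grab_frame("wrist");g=manip.grab_frame("scene"); np.save("pics/W2.npy",f)
cv2.imwrite("pics/w2.png",np.vstack([f[:,:,::-1],cv2.resize(g,(284,213))[:,:,::-1].repeat(1,0)[:, :284] if 0 else np.zeros((1,512,3),np.uint8)]))
cv2.imwrite("pics/w2.png",np.hstack([f[:,:,::-1],np.vstack([g[130:330,80:368,::-1],np.zeros((184,288,3),np.uint8)])]))
E
```

```text
clock: 5.2
tool_pos: [0.4087, -0.2214, 0.1544]
orientation: [-3.139, -0.002, 3.029]
ft_force: [-0.6, -0.2, 0.6]
finger_gap: 0.0852
grip_force: 0.0
clock: 5.53
tool_pos: [0.4131, -0.2145, 0.1544]
orientation: [3.141, -0.0, -2.925]
ft_force: [-0.5, 0.1, -0.7]
finger_gap: 0.0852
grip_force: 0.0
[ 0.4831  0.0019 -0.061   2.0056 -0.0003  1.1347  2.2101] [ 0.4131 -0.2145  0.1544] [ 3.1409 -0.0002 -2.9246]
```

View pics/w2.png

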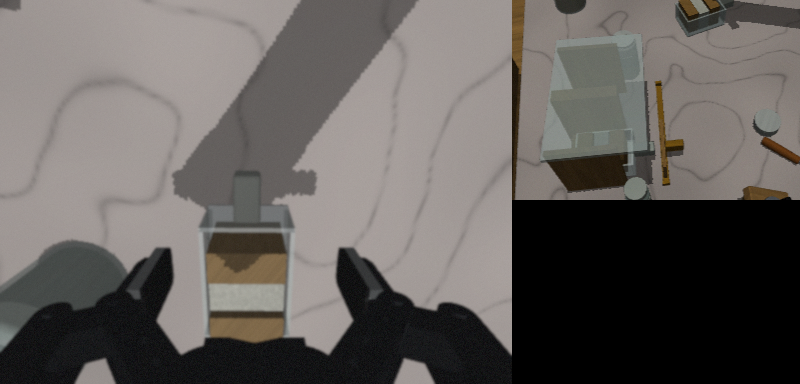

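```bash
python3 - <<'E'
from h import *
np.set_printoptions(precision=4,suppress=True)
W=manip.get_calibration("wrist");s=manip.sense();t=s["tool_pos"];y=s["orientation"][2]
tx=np.array([np.cos(y),np.sin(y)]);ty=np.array([np.sin(y),-np.cos(y)])
for p,z in [((234,172),.052),((261,172),.052),((202,230),.06),((294,230),.06)]:
    w=onz(W,*p,z);d=w[:2]-t[:2];print(w,d@tx,d@ty)
E
```

```text
[ 0.3934 -0.2347  0.052 ] 0.023435756545344417 -0.015365748804421544
[ 0.3886 -0.2125  0.052 ] 0.02344136372156361 0.007308961882702516
[ 0.4478 -0.2519  0.06  ] -0.026187819816506686 -0.043636956172049025
[ 0.4311 -0.1739  0.06  ] -0.02618282546145383 0.036120221443724974
```

```bash
python3 -m inch '{"claw":[-1,-1,-1,-1,-1,1,1,1,1,1,1],"delta_pos":[[0.02,-0.0133,0],[0,0,0.1],[0,0,0.1],[0,0,0.1],[0,0,0.1],[0,0,0],[0,0,0],[0,0,0],[0,0,0],[0,0,0],[0,0,0]],"turn":[0,0,0,0,0,0,0,0,0,0,0]}' 90
python3 -m inch '{"claw":[1,1,1,1],"delta_pos":[[0,0,-0.05],[0,0,-0.05],[0,0,-0.05],[0,0,0]],"turn":[0,0,0,0]}'
python3 - <<'E'
from h import *
f=manip.grab_frame("side");g=manip.grab_frame("wrist"); np.save("pics/W2.npy",f)
cv2.imwrite("pics/l1.png",np.hstack([f[200:384,180:380,::-1].repeat(2,0).repeat(2,1)[:368],g[:368,60:460,::-1]]))
E
```

```text
clock: 6.55
tool_pos: [0.4093, -0.2217, 0.0369]
orientation: [-3.139, 0.003, -2.929]
ft_force: [-0.1, -0.0, 5.5]
finger_gap: 0.0229
grip_force: 88.0
clock: 6.88
tool_pos: [0.4096, -0.2218, 0.0829]
orientation: [-3.138, 0.004, -2.929]
ft_force: [1.3, -0.5, -2.8]
finger_gap: 0.0228
grip_force: 88.9
```

View pics/l1.png

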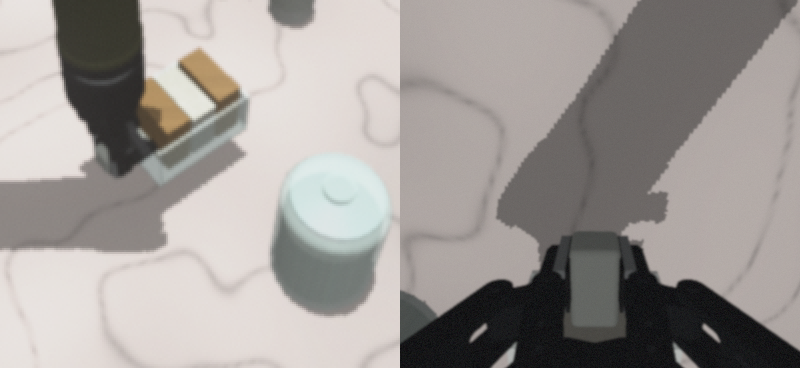

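```bash
python3 -m inch '{"claw":[1,1,1,1,1,1,1,1,1,1,1,1,1,1,1,1,1,1,1,1],"delta_pos":[[0,0,0],[0,0,0],[0,0,0],[-0.0127,0.0638,0],[-0.0127,0.0638,0],[-0.0127,0.0638,0],[-0.0127,0.0638,0],[-0.0127,0.0638,0],[-0.0127,0.0638,0],[-0.0127,0.0638,0],[-0.0127,0.0638,0],[-0.0127,0.0638,0],[-0.0127,0.0638,0],[-0.0127,0.0638,0],[-0.0127,0.0638,0],[-0.0127,0.0638,0],[-0.0127,0.0638,0],[-0.0127,0.0638,0],[-0.0127,0.0638,0],[0,0,0]],"turn":[0.034,0.034,0.034,0,0,0,0,0,0,0,0,0,0,0,0,0,0,0,0,0]}'
cat > st.py <<'E'
from h import *
np.set_printoptions(precision=4,suppress=True)
O=np.array([.692,.0555]);a=-.108;E=np.array([[np.cos(a),np.sin(a)],[-np.sin(a),np.cos(a)]])
def R(w): return E@(np.asarray(w)[:2]-O)
if __name__=="__main__":
    s=manip.sense();t=s["tool_pos"];y=s["orientation"][2]
    print("riser",R(t),"z",t[2],"yaw-rel-deg",np.degrees((y-np.pi-a+np.pi)%(2*np.pi)-np.pi))
E
python3 st.py; python3 - <<'E'
from h import *
from st import R
W=manip.get_calibration("wrist")
f=manip.grab_frame("wrist");np.save("pics/w3.npy",f)
g=manip.grab_frame("scene");cv2.imwrite("pics/l2.png",np.hstack([f[:,60:460,::-1],g[100:292,80:280,::-1].repeat(2,0).repeat(2,1)]))
E
```

```text
clock: 8.65
tool_pos: [0.501, 0.0821, 0.0787]
orientation: [3.138, -0.001, 3.039]
ft_force: [0.7, 1.3, -3.1]
finger_gap: 0.023
grip_force: 89.0
riser [-0.1928  0.0058] z 0.07865549118273539 yaw-rel-deg 0.33677061538275854
```

View pics/l2.png

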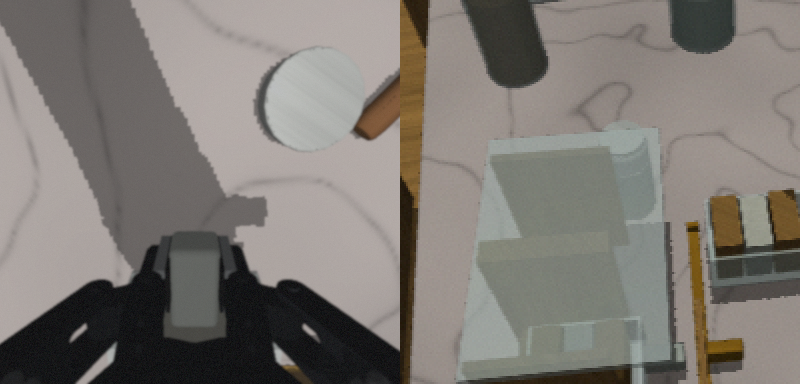

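```bash
python3 -m inch '{"claw":[1,1,1,1,1,1,1,1,1,1,1,1,1,1,1,1,1],"delta_pos":[[0,-0.0193,0.02],[0,0,0.02],[0,0,0.02],[-0.034,0,0],[-0.034,0,0],[-0.034,0,0],[-0.034,0,0],[-0.034,0,0],[-0.034,0,0],[-0.034,0,0],[-0.034,0,0],[-0.034,0,0],[-0.034,0,0],[-0.034,0,0],[-0.034,0,0],[-0.034,0,0],[0,0,0]],"turn":[0,0,0,0,0,0,0,0,0,0,0,0,0,0,0,0,0]}'
python3 st.py; python3 - <<'E'
from h import *
f=manip.grab_frame("side");
g=manip.grab_frame("scene");cv2.imwrite("pics/l3.png",np.hstack([f[60:260,230:400,::-1].repeat(2,0).repeat(2,1),g[110:310,90:290,::-1].repeat(2,0).repeat(2,1)]))
E
```

```text
clock: 10.17
tool_pos: [0.6348, 0.0566, 0.0617]
orientation: [3.141, 0.002, 3.033]
ft_force: [0.3, -0.8, -2.7]
finger_gap: 0.0226
grip_force: 89.0
riser [-0.057  -0.0051] z 0.061714353366011505 yaw-rel-deg -0.019569256092384645
```

View pics/l3.png

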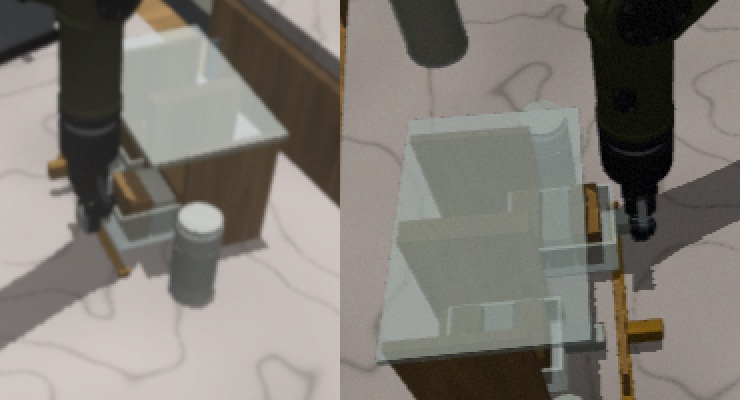

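```bash
python3 -m inch '{"claw":[1,1,1,1,1,1],"delta_pos":[[0,0.017,0],[-0.013,0,0],[-0.013,0,0],[-0.013,0,0],[0,0,0],[0,0,0]],"turn":[0,0,0,0,0,0]}'; python3 st.py
```

```text
clock: 10.77
tool_pos: [0.6449, 0.0607, 0.0618]
orientation: [-3.141, 0.0, 3.034]
ft_force: [0.1, 0.0, -3.0]
finger_gap: 0.0228
grip_force: 89.0
riser [-0.0474  0.0001] z 0.061755482867073046 yaw-rel-deg 0.009940378423633916
```

```bash
python3 -m inch '{"claw":[1,1,1,1,1,1],"delta_pos":[[-0.008,0,0],[-0.008,0,0],[0,0,0.026],[0,0,0.026],[0,0,0.026],[0,0,0]],"turn":[0,0,0,0,0,0]}'; python3 st.py
```

```text
clock: 11.27
tool_pos: [0.6489, 0.0604, 0.0371]
orientation: [-3.141, -0.001, 3.034]
ft_force: [0.1, -0.4, -3.2]
finger_gap: 0.0227
grip_force: 89.5
riser [-0.0433  0.0002] z 0.0370549470362298 yaw-rel-deg 0.03148779852318773
```

```bash
python3 -m inch '{"claw":[-1,-1,-1,-1,-1,-1,-1,-1,-1,-1,-1,-1,-1,-1,-1,-1,-1,-1,-1,-1],"delta_pos":[[0,0,0],[0,0,0],[0,0,0],[0.084,0,0],[0.084,0,0],[0.084,0,0],[0.084,0,0],[0,0,0],[0,0,0],[0,0,0],[0,0,0],[0,0,0],[0,0,0],[0,0,0],[0,0,0],[0,0,0],[0,0,0],[0,0,0],[0,0,0],[0,0,0]],"turn":[0,0,0,0,0,0,0,0.0385,0.0385,0.0385,0.0385,0.0385,0.0385,0.0385,0.0385,0.0385,0.0385,0.0385,0.0385,0.0385]}'; python3 -m inch '{"claw":[-1,-1],"delta_pos":[[0,0,0],[0,0,0]],"turn":[0,0]}'; python3 st.py
python3 - <<'E'
from h import *
f=manip.grab_frame("side");w=manip.grab_frame("wrist")
g=manip.grab_frame("scene");cv2.imwrite("pics/l4.png",np.hstack([np.vstack([f[60:250,230:380,::-1].repeat(2,0).repeat(2,1)]),np.vstack([g[120:310,90:290,::-1].repeat(2,0).repeat(2,1)])]));cv2.imwrite("pics/w4.png",w[:,:,::-1])
E
```

```text
clock: 12.93
tool_pos: [0.5498, 0.0715, 0.0389]
orientation: [3.14, -0.0, 1.456]
ft_force: [-0.5, -0.5, 0.3]
finger_gap: 0.0855
grip_force: 0.0
clock: 13.1
tool_pos: [0.5496, 0.0715, 0.0388]
orientation: [3.14, -0.0, 1.465]
ft_force: [0.1, -0.3, 0.8]
finger_gap: 0.0856
grip_force: 0.0
riser [-0.1433  0.0005] z 0.038762291867680605 yaw-rel-deg -89.84735731840856
```

View pics/l4.png

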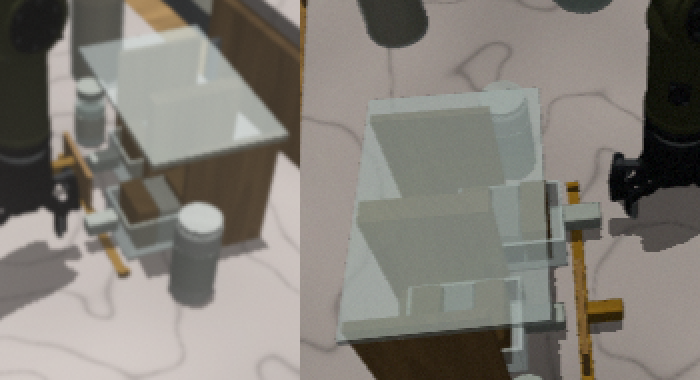

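```bash
python3 -m inch '{"claw":[-1,-1,-1,-1,-1,-1,-1,-1,-1,-1],"delta_pos":[[0,0,0.037],[0,0.033,0],[0,0.033,0],[0,0.033,0],[0,0.033,0],[0,0.033,0],[0,0.02,0],[0,0.02,0],[0,0,0],[0,0,0]],"turn":[0,0,0,0,0,0,0,0,0,0]}'; python3 st.py
python3 - <<'E'
from h import *
import numpy as np
np.save("pics/side5.npy",manip.grab_frame("side"))
E
```

```text
clock: 14.08
tool_pos: [0.6111, 0.0645, 0.0274]
orientation: [3.14, -0.0, 1.462]
ft_force: [0.1, -0.0, -0.3]
finger_gap: 0.0855
grip_force: 0.0
riser [-0.0814  0.0003] z 0.02742634075543256 yaw-rel-deg -90.06287382341422
```

```bash
python3 -m inch '{"claw":[-1,-1,-1,-1,-1],"delta_pos":[[0,0.01,0],[0,0.01,0],[0,0.01,0],[0,0.01,0],[0,0,0]],"turn":[0,0,0,0,0]}'; python3 -m inch '{"claw":[-1,-1,-1],"delta_pos":[[0,0.01,0],[0,0.01,0],[0,0,0]],"turn":[0,0,0]}'; python3 st.py
python3 - <<'E'
from h import *
from st import O,E
c=manip.get_calibration("side");f=manip.grab_frame("side")
# lug is light; print predicted lug-tip pixel for tip x=-6,-12,-20 at top z .052 and brightness profile along lug top centre line
for x in np.arange(-.09,.03,.004):
    w=O+E.T@np.array([x,0]); p=proj(c,[w[0],w[1],.052]); print(round(x*1000),p.round(1),f[int(round(p[1])),int(round(p[0]))])
E
```

```text
clock: 14.55
tool_pos: [0.623, 0.0632, 0.0273]
orientation: [3.141, -0.0, 1.462]
ft_force: [-0.2, 0.9, 0.6]
finger_gap: 0.0852
grip_force: 0.2
clock: 14.8
tool_pos: [0.6275, 0.0629, 0.0271]
orientation: [-3.139, 0.0, 1.462]
ft_force: [-4.9, 1.4, 2.6]
finger_gap: 0.0854
grip_force: 2.7
riser [-0.0649  0.0004] z 0.0271213784707572 yaw-rel-deg -90.04835256667894
-90 [261.7 173. ] [200 192 187]
-86 [263.1 172.7] [201 193 189]
-82 [264.5 172.3] [200 192 188]
-78 [265.9 172. ] [199 191 187]
-74 [267.3 171.6] [197 188 184]
-70 [268.8 171.3] [187 179 175]
-66 [270.2 170.9] [186 177 174]
-62 [271.6 170.6] [198 189 185]
-58 [273.  170.2] [194 184 178]
-54 [274.4 169.9] [181 167 153]
-50 [275.8 169.6] [156 124  74]
-46 [277.2 169.2] [155 123  69]
-42 [278.6 168.9] [167 146 117]
-38 [279.9 168.5] [186 172 159]
-34 [281.3 168.2] [198 188 185]
-30 [282.7 167.8] [163 155 151]
-26 [284.1 167.5] [97 93 91]
-22 [285.5 167.2] [46 44 43]
-18 [286.9 166.8] [51 50 51]
-14 [288.3 166.5] [59 59 59]
-10 [289.6 166.1] [50 50 50]
-6 [291.  165.8] [73 75 73]
-2 [292.4 165.5] [ 97 100  96]
2 [293.8 165.1] [106 109 105]
6 [295.1 164.8] [105 107 102]
10 [296.5 164.5] [105 108 104]
14 [297.9 164.1] [105 109 105]
18 [299.2 163.8] [104 107 103]
22 [300.6 163.4] [105 108 103]
26 [301.9 163.1] [106 109 105]
```

```bash
python3 -m inch '{"claw":[-1,-1,-1],"delta_pos":[[0,0.01,0],[0,0.01,0],[0,0,0]],"turn":[0,0,0]}'; python3 st.py
```

```text
clock: 15.1
tool_pos: [0.6275, 0.0629, 0.0273]
orientation: [-3.126, 0.002, 1.462]
ft_force: [-24.8, 0.5, 19.3]
finger_gap: 0.0854
grip_force: 13.0
riser [-0.0649  0.0004] z 0.02734657696931431 yaw-rel-deg -90.01981514134853
```

```bash
python3 -m inch '{"claw":[-1,-1,-1,-1,-1,-1,-1,-1,-1,-1],"delta_pos":[[0,-0.03,0],[0,-0.075,0],[0,-0.075,0],[0,-0.075,0],[0.0834,0,-0.076],[0.0834,0,-0.076],[0.0834,0,-0.076],[0.0834,0,-0.076],[0.0834,0,-0.076],[0,0,0]],"turn":[0,0,0,0,0,0,0,0,0,0]}'
python3 -m inch '{"claw":[-1,-1,-1,-1,-1,-1,-1,-1,-1,-1,-1,-1,-1,-1],"delta_pos":[[0,0,0],[0,0,0],[0,0,0],[0,0,0],[0,0,0],[0,0,0],[0,0,0],[0,0,0],[0,0,0],[0,0,0],[0,0,0],[0,0,0],[0,0,0],[0,0,0]],"turn":[-0.0385,-0.0385,-0.0385,-0.0385,-0.0385,-0.0385,-0.0385,-0.0385,-0.0385,-0.0385,-0.0385,-0.0385,-0.0385,0]}'; python3 st.py
python3 - <<'E'
from h import *
from st import R
from h import onz
W=manip.get_calibration("wrist");f=manip.grab_frame("wrist");np.save("pics/w6.npy",f)
h=cv2.cvtColor(f,cv2.COLOR_RGB2HSV)
m=cv2.inRange(h,(10,110,60),(30,255,255))
# handle: brass columns in rows above the rail; print row-wise extents
for r in range(60,384,12):
    c=np.flatnonzero(m[r]); 
    if len(c): print(r,c.min(),c.max(),len(c))
E
```

```text
clock: 15.93
tool_pos: [0.5748, 0.203, 0.1472]
orientation: [3.132, -0.009, 1.469]
ft_force: [0.5, 1.1, 1.1]
finger_gap: 0.085
grip_force: 0.0
clock: 17.1
tool_pos: [0.5724, 0.1941, 0.141]
orientation: [3.141, 0.001, 3.036]
ft_force: [0.4, 0.8, -0.2]
finger_gap: 0.0851
grip_force: 0.0
riser [-0.1338  0.1249] z 0.14102098289065784 yaw-rel-deg 0.16268822283989773
96 421 421 1
120 419 425 2
144 416 416 1
264 247 259 13
276 73 314 196
288 74 316 30
300 244 262 19
312 277 299 2
```

```bash
python3 -m inch '{"claw":[-1,-1,-1,-1,-1,-1,-1,1,1,1,1,1],"delta_pos":[[-0.089,0,0],[-0.089,0,0],[-0.089,0,0],[0,0,0.114],[0,0,0.114],[0,0,0.114],[0,0,0],[0,0,0],[0,0,0],[0,0,0],[0,0,0],[0,0,0]],"turn":[0,0,0,0,0,0,0,0,0,0,0,0]}' 30; python3 st.py
```

```text
clock: 18.15
tool_pos: [0.6527, 0.1865, 0.041]
orientation: [3.14, 0.004, 3.034]
ft_force: [0.5, -0.2, -0.4]
finger_gap: 0.0255
grip_force: 0.0
riser [-0.0532  0.126 ] z 0.04098449631742418 yaw-rel-deg 0.01274766724314321
```

```bash
python3 -m inch '{"claw":[1,1,1,1,1,1,1,1,1,1,1,1,1,1,1,1,1,1],"delta_pos":[[0,0,0],[0,0,0],[0,-0.0325,0],[0,-0.0325,0],[0,-0.0325,0],[0,-0.0325,0],[0,-0.0325,0],[0,-0.0325,0],[0,-0.0325,0],[0,-0.0325,0],[0,-0.0325,0],[0,-0.0325,0],[0,-0.0325,0],[0,-0.0325,0],[0,-0.0325,0],[0,0,0],[0,0,0],[0,0,0]],"turn":[0,0,0,0,0,0,0,0,0,0,0,0,0,0,0,0,0,0]}'; python3 st.py
```

```text
clock: 19.65
tool_pos: [0.6375, 0.0605, 0.0407]
orientation: [3.14, -0.0, 3.033]
ft_force: [-4.3, 3.0, 10.4]
finger_gap: 0.0155
grip_force: 33.4
riser [-0.0548 -0.0009] z 0.04069880105675774 yaw-rel-deg -0.009529244789884324
```

```bash
python3 -m inch '{"claw":[1,1,1],"delta_pos":[[0,-0.01,0],[0,0,0],[0,0,0]],"turn":[0,0,0]}'; python3 st.py; python3 -m inch '{"claw":[-1,-1,-1,-1,-1,-1,-1,-1,-1,-1],"delta_pos":[[0,0,0],[0,0,0],[0,0,0],[0.05,0,-0.11],[0.05,0,-0.11],[0.05,0,-0.11],[0.1,0.03,-0.08],[0.1,0.03,-0.08],[0,0,0],[0,0,0]],"turn":[0,0,0,0,0,0,0,0,0,0]}'; python3 st.py
```

```text
clock: 19.9
tool_pos: [0.6375, 0.0605, 0.0407]
orientation: [3.137, 0.001, 3.035]
ft_force: [-4.0, 7.3, 9.5]
finger_gap: 0.0159
grip_force: 34.0
riser [-0.0547 -0.0009] z 0.04071922072643337 yaw-rel-deg 0.08854891067814957
clock: 20.73
tool_pos: [0.535, 0.0865, 0.1876]
orientation: [-3.141, 0.004, 3.035]
ft_force: [0.1, -0.1, -0.3]
finger_gap: 0.0853
grip_force: 0.0
riser [-0.1594  0.0139] z 0.18760193199794473 yaw-rel-deg 0.09764186305440743
```

```bash
python3 - <<'E'
from h import *
np.set_printoptions(precision=4,suppress=True)
S=manip.get_calibration("scene");D=manip.get_calibration("side")
c=lambda x,y:(300+x*75/400,310+(y-320)*74/280)
d=lambda x,y:(165+(x-400)*55/400,95+(y-320)*55/280)
for nm,p,q in [("ring",(243,452),(572,437)),("uphill right(-y)",(95,345),(715,440)),("uphill left(+y)",(115,562),(650,347)),("downhill left",(366,568),(470,455)),("downhill right",(303,372),(512,545)),("bar far end",(330,430),(495,385))]:
    print(nm,tri(S,c(*p),D,d(*q)))
E
```

```text
ring (array([0.4992, 0.3734, 0.0619]), np.float64(0.004041906282129267))
uphill right(-y) (array([0.5409, 0.3168, 0.0838]), np.float64(0.010787672463862316))
uphill left(+y) (array([0.5579, 0.4154, 0.0819]), np.float64(0.009079064421907715))
downhill left (array([0.4655, 0.4271, 0.0234]), np.float64(0.0028583926555950105))
downhill right (array([0.4524, 0.3322, 0.0262]), np.float64(0.008033108970500514))
bar far end (array([0.4767, 0.3798, 0.1019]), np.float64(0.0014169156205861653))
```

```bash
python3 - <<'E'
from h import *
np.set_printoptions(precision=4,suppress=True)
S=manip.get_calibration("scene");D=manip.get_calibration("side")
c=lambda x,y:(300+x*75/400,310+(y-320)*74/280)
d=lambda x,y:(165+(x-400)*55/400,95+(y-320)*55/280)
yaw=-.15
ex=np.array([np.cos(yaw),np.sin(yaw),0]);ey=np.array([-np.sin(yaw),np.cos(yaw),0]);ez=np.array([0,0,1.])
n_=-.574*ex+.819*ez; up=.819*ex+.574*ez   # uphill on the face
P0=np.array([.4992,.3734,.062])+.041*n_   # bar top centre guess
def onpl(cam,p):
    o,r=ray(cam,*p); return o+r*((P0-o)@n_)/(r@n_)
for nm,w in [("s1",onpl(S,c(300,385))),("s2",onpl(S,c(353,470))),("d1",onpl(D,d(495,380))),("d2",onpl(D,d(485,400)))]:
    v=w-P0; print(nm,w,"uphill",v@up,"left",v@ey)
# whole scene: dark pixels around the knob: print as coarse map
g=manip.grab_frame("scene"); gr=g.sum(2)//3
print(S["world_from_camera"][:3,3])
for r in range(326,360,1): print(r,' '.join('%3d'%x for x in gr[r,330:372]))
E
```

```text
s1 [0.4779 0.3572 0.099 ] uphill 0.00594902973149483 left -0.0192186059767191
s2 [0.4738 0.3962 0.0921] uphill -0.006053495496307693 left 0.01873870378854643
d1 [0.4793 0.3934 0.0962] uphill 0.0010366580249749314 left 0.016807469066209807
d2 [0.4709 0.3825 0.0915] uphill -0.0071335135760868 left 0.0047848428682957115
[0.7143 0.5204 0.7711]
326  79  81  76  71  74  72  71  74  77  73  75  75  75  73  75  75  74  77  75  80  76  79  78  75  72  69  91 123 136 133 137 134 136 132 133 133 134 134 133 133 131 133
327  80  79  80  76  69  59  71  76  81  83  79  80  77  83  78  77  79  76  76  76  77  75  63  42  27  11   6   1  75 123 135 137 135 135 130 133 133 134 131 133 133 134
328  80  80  79  60  68  78  81  80  83  80  81  79  81  80  83  78  78  79  77  78  50  36  20   2  16  11   9  10  28 109 134 137 133 134 134 133 133 131 135 134 133 134
329  77  80  64  61  78  84  81  79  82  79  80  80  77  81  80  80  78  72  50  15   9   6   3   2  12  12   9   8   9  75 123 136 134 136 133 134 133 133 131 135 131 133
330  75  74  62  68  81  80  82  80  81  79  81  80  78  80  80  55  3
[... 4389 characters left out ...]
 131 132 133
356  69  67  59  37  29  57  60  55  64  78  83  83  81  81  81  83  83  65  58  59  46  74  81  81  79  79  78  74  64  66  68  69  67  74 118 135 133 132 133 131 132 132
357  67  69  56  35  29  48  62  60  57  69  85  81  82  80  78  82  79  81  77  79  82  82  81  82  79  80  78  74  68  67  67  70  69  70  90 124 132 135 131 133 134 135
358  70  69  71  47  40  59  66  71  61  60  74  82  85  79  79  81  81  80  79  78  81  82  83  80  80  79  76  70  69  70  71  69  72  69  84 121 134 133 134 133 132 132
359  66  68  64  65  64  67  70  66  68  54  54  69  77  80  81  81  82  78  78  79  82  83  82  81  81  79  72  71  67  68  68  70  69  71  78 119 133 135 133 135 131 134
```

```bash
cat > dl.py <<'E'
from h import *
np.set_printoptions(precision=4,suppress=True)
yaw=-.15
ex=np.array([np.cos(yaw),np.sin(yaw),0]);ey=np.array([-np.sin(yaw),np.cos(yaw),0]);ez=np.array([0,0,1.])
n_=-.574*ex+.819*ez; up=.819*ex+.574*ez
P0=np.array([.4992,.3734,.062])+.041*n_
def onpl(cam,p,P=P0):
    o,r=ray(cam,*p); return o+r*((P-o)@n_)/(r@n_)
E
python3 - <<'E'
from dl import *
S=manip.get_calibration("scene")
a,b=onpl(S,(356,327.5)),onpl(S,(364.5,349)); v=b-a
print(a,b,(a+b)/2,np.linalg.norm(v),"q=",np.degrees(np.arctan2(v@ey,-(v@up))))
print(manip.sense()["joint_positions"],manip.sense()["clock"])
E
```

```text
[0.4787 0.3578 0.0995] [0.4772 0.3949 0.0945] [0.478  0.3763 0.097 ] 0.03756137189074868 q= 76.62530421441971
[ 0.0679  0.144  -0.2999  1.7919  0.0467  1.211   1.2176] 20.7833
```

```bash
python3 -m inch '{"claw":[-1,-1,-1,-1,-1,-1,-1,-1,-1,-1],"delta_pos":[[0.0317,0.1044,0],[0.0317,0.1044,0],[0.0317,0.1044,0],[0.0317,0.1044,0],[0.0317,0.1044,0],[0.0317,0.1044,0],[0.0317,0.1044,0],[0.0317,0.1044,0],[0.0317,0.1044,0],[0,0,0]],"turn":[0,0,0,0,0,0,0,0,0,0]}'
python3 -m inch '{"claw":[-1,-1,-1,-1,-1,-1,-1,-1,-1,-1,-1,-1,-1,-1],"delta_pos":[[0,0,0],[0,0,0],[0,0,0],[0,0,0],[0,0,0],[0,0,0],[0,0,0],[0,0,0],[0,0,0],[0,0,0],[0,0,0],[0,0,0],[0,0,0],[0,0,0]],"turn":[0.038,0.038,0.038,0.038,0.038,0.038,0.038,0.038,0.038,0.038,0.038,0.038,0,0]}'
python3 - <<'E'
from dl import *
W=manip.get_calibration("wrist");f=manip.grab_frame("wrist");t=manip.sense()["tool_pos"]
print(t,manip.sense()["orientation"])
for w in ([.4787,.3578,.0995],[.4772,.3949,.0945],[.478,.3763,.097],[.503,.373,.061]): print(proj(W,w))
g=f.astype(int).sum(2)//3
p=proj(W,[.478,.3763,.097]).astype(int)
for r in range(p[1]-40,min(384,p[1]+42),4): print(r,' '.join('%3d'%x for x in g[r,p[0]-64:p[0]+66:4]))
E
```

```text
clock: 21.62
tool_pos: [0.4768, 0.3824, 0.1835]
orientation: [3.138, -0.005, 3.042]
ft_force: [-1.4, 1.0, 0.2]
finger_gap: 0.0854
grip_force: 0.0
clock: 22.78
tool_pos: [0.4807, 0.3745, 0.1839]
orientation: [-3.14, 0.002, 1.603]
ft_force: [1.1, -0.2, 0.7]
finger_gap: 0.0856
grip_force: 0.0
[0.4806 0.3748 0.1842] [-3.1401  0.0014  1.6038]
[251.2923 226.4978]
[250.8817 181.4562]
[251.1497 204.3685]
[278.1855 195.3227]
164 155 155 157 157 150 138 155 159 158 159 160 157  93  65  66  64  65  64  68  71  69  73  96 108 110 107  86  95  97  70  66  99 103
168 155 156 156 157 155 145 148 158 160 159 157 118  70  61  57  43  64  69  67  70  72  73 106 107 109 110 110  87  92  88  90  97  97
172 156 156 157 159 157 149 141 155 142 138 113  97  69  66  64  63  72  69  70  60  47  42  58  97 109 110 107 111  90  99  96  97  94
176 156 143 103 118 141 100  90 108  97  98  98  96  62  66  67  52  37  23  17  17  26  16  16  19  69 110 108 111 113  94 100  98  94
180 156 116  97  98  98  97  92  90  97  99  99  94  59  56  47  43  32  10  20  18  10  19  22  16  19  76 109 110 112 100  98  63  60

[... 1475 characters left out ...]
  67  66  66  72  70
228  97  98  99  98 101 100 100 102  99  99 101 100 102  99  81  64  64  63  68  70  69  70  71  69  73  72  71  69  67  65  68  66  71
232  99  99  99 101 100 100 100 100 101 101 101 103 101 102 103 100  81  65  68  67  67  70  64  66  69  68  73  65  70  67  67  66  63
236  99  99 101 100 100 101 101 100 101 102 102 100 104 102 102 102 104 101  88  65  66  68  67  68  68  65  68  72  71  70  72  70  68
240 100 100  99  99 101 100  99 101 101 103 102 101 101 102 101 102 104 102 101 103 111  74  70  68  68  70  67  65  66  71  69  68  67
244 102  99 100 102 102 102 102 102 103 101 102 100 105 100 105 103 104 107 139 147 158 161 140  86  66  67  66  68  66  66  69  76 100
```

```bash
python3 -m inch '{"claw":[0.2,0.2,0.2,0.2,0.2],"delta_pos":[[0.015,0,0.08],[0,0,0.08],[0,0,0],[0,0,0],[0,0,0]],"turn":[0,0,0,0,0]}' 20
```

```text
clock: 23.25
tool_pos: [0.4806, 0.3802, 0.1384]
orientation: [3.141, -0.0, 1.602]
ft_force: [1.2, -0.1, 1.6]
finger_gap: 0.0343
grip_force: 0.0
```

```bash
python3 -m inch '{"claw":[0.2,0.2,0.2,0.2],"delta_pos":[[0,0,0.045],[0,0,0.045],[0,0,0.042],[0,0,0]],"turn":[0,0,0,0]}'; python3 -m inch '{"claw":[0.35,0.35,0.35,0.35],"delta_pos":[[0,0,0],[0,0,0],[0,0,0],[0,0,0]],"turn":[0,0,0,0]}'
```

```text
clock: 23.58
tool_pos: [0.4782, 0.3785, 0.0943]
orientation: [-3.137, 0.003, 1.602]
ft_force: [-0.2, -1.3, -1.0]
finger_gap: 0.0341
grip_force: 0.0
clock: 23.92
tool_pos: [0.4804, 0.3805, 0.0987]
orientation: [3.14, -0.001, 1.602]
ft_force: [0.7, -0.2, 0.2]
finger_gap: 0.0277
grip_force: 0.0
```

```bash
python3 -m inch '{"claw":[0.35,0.35,0.35,0.35,0.35,0.35,0.4,0.4,0.4,0.4],"delta_pos":[[0,0,0],[0,0,0],[0,0,0],[0,0,0],[0,0,0],[0,0,0],[0,0,0],[0,0,0],[0,0,0],[0,0,0]],"turn":[-0.027,-0.027,-0.027,-0.027,-0.027,-0.027,-0.027,-0.027,-0.027,0]}'
```

```text
clock: 24.75
tool_pos: [0.4768, 0.3809, 0.0986]
orientation: [-3.138, -0.003, 2.37]
ft_force: [-7.5, -0.9, 5.0]
finger_gap: 0.0258
grip_force: 3.7
```

```bash
python3 -m inch '{"claw":[0.4,0.4,0.4,0.4,0.4,0.4,0.4,0.4,0.4],"delta_pos":[[0,0,0.004],[0,0,0.004],[0,0,0.004],[0,0,0.004],[0,0,0.004],[0,0,0.004],[0,0,0],[0,0,0],[0,0,0]],"turn":[-0.027,-0.027,-0.027,-0.027,-0.027,-0.027,-0.027,-0.006,0]}'
```

```text
clock: 25.5
tool_pos: [0.4798, 0.3796, 0.091]
orientation: [-3.141, -0.0, 2.976]
ft_force: [-2.1, -1.7, 1.2]
finger_gap: 0.0256
grip_force: 1.3
```

```bash
python3 -m inch '{"claw":[0.55,0.7,0.9,1,1,1],"delta_pos":[[0,0,0],[0,0,0],[0,0,0],[0,0,0],[0,0,0],[0,0,0]],"turn":[0,0,0,0,0,0]}' 40; python3 -m inch '{"claw":[1,1,1,1],"delta_pos":[[0,0,0],[0,0,0],[0,0,0],[0,0,0]],"turn":[-0.015,-0.015,0,0]}'; python3 -c "
from rig import manip
s=manip.sense();print(s['moment'],s['orientation'],s['ft_force'])"
```

```text
clock: 26.0
tool_pos: [0.4798, 0.3758, 0.0911]
orientation: [-3.133, -0.001, 2.974]
ft_force: [-4.8, -11.3, 9.5]
finger_gap: 0.013
grip_force: 40.9
clock: 26.33
tool_pos: [0.4797, 0.3754, 0.0912]
orientation: [-3.134, -0.003, 3.063]
ft_force: [-7.5, -11.4, 10.7]
finger_gap: 0.0136
grip_force: 58.8
[-2.27868714  1.41202367 -1.34455802] [-3.13355836e+00 -3.01434787e-03  3.06311696e+00] [ -7.51029359 -11.41685273  10.73455788]
```

```bash
python3 -m inch '{"claw":[1,1,1,1],"delta_pos":[[0,0,0],[0,0,0],[0,0,0],[0,0,0]],"turn":[-0.012,-0.012,0,0]}'; python3 -c "
from rig import manip
s=manip.sense();print(s['moment'],s['orientation'],s['ft_force'])"
```

```text
clock: 26.67
tool_pos: [0.4783, 0.3756, 0.0912]
orientation: [-3.133, -0.006, 3.14]
ft_force: [-10.7, -13.2, 12.8]
finger_gap: 0.0136
grip_force: 88.5
[-2.3155167   2.16055174 -0.89164508] [-3.13313726 -0.0058119   3.14021608] [-10.72677457 -13.24993631  12.78524138]
```

```bash
python3 -m inch '{"claw":[-0.3,-0.3,-0.3,-0.3,-0.3,-0.3,-0.3,-0.3,-0.3,-0.3],"delta_pos":[[0,0,0],[0,0,0],[0,0,0],[0,0,-0.1],[0,0,-0.1],[0,0,-0.1],[0,0,0],[0,0,0],[0,0,0],[0,0,0]],"turn":[0,0,0,0,0,0,0,0.028,0,0]}'
python3 - <<'E'
from dl import *
W=manip.get_calibration("wrist");f=manip.grab_frame("wrist");s=manip.sense();print(s["tool_pos"],s["orientation"][2])
p=proj(W,[.478,.3785,.097]).astype(int);print(p)
g=f.astype(int).sum(2)//3
for r in range(p[1]-52,min(384,p[1]+52),3): print(r,' '.join('%3d'%x for x in g[r,p[0]-32:p[0]+34:2]))
E
```

```text
clock: 27.5
tool_pos: [0.48, 0.3806, 0.1807]
orientation: [3.141, 0.001, 3.061]
ft_force: [-0.6, -0.8, -0.4]
finger_gap: 0.0555
grip_force: 0.0
[0.4798 0.3805 0.1804] 3.0615124474351636
[249 204]
152 109 106 103  99 100 100 106 107 110 108 109 109 106 108 110 108 107 108 108 107 106 111 136 168 173 174 174 173 174 174 175 175 175
155 106 103  99  99 102 105 107 107 109 108 109 107 107 109 107 109 108 109 107 110 107 108 108 118 147 172 173 174 174 173 173 176 174
158  99  96  97  99 106 106 107 109 109 110 108 111 108 107 109 109 109 108 108 107 109 107 106 107 111 128 135 131 145 169 171 160 156
161  79  81  82  81  81  80  83  85  86  87  87  91  91  94  97 101  99  99 100 100 104 102 100 104 106 106 107 108 107 109 110 107 107
164  80  79  81  80  77  74  79  79  81  82  79  78  81  83  85  78  71  70  75  77  74  73  69  70  69  73  74  76  86  98  97  94  94
167  82  80  80  80  73  77  80  80  81  80  80  81  82  83  85  74  63  64  74  77  74  75  72  68  68  74  72  75  75  84  99 103 103
170  79  79  82  82  76  74  80  81  81  80  81  79  82  82  82  72  64  64  74  77  76 
[... 3155 characters left out ...]
 112 109 105  98  70
242  80  78  78  76  77  83  84  83  81  81  83  81  81  82  79  83  82  82  86 114 123 124 124 124 123 120 112 112 109 109 107 106  98
245  78  78  79  76  76  77  79  78  81  84  81  83  82  81  82  82  79  82  90 118 127 126 125 119 112 107 108 107 110 107 108 107 109
248  78  78  76  73  76  78  83  83  79  79  79  79  80  79  81  81  89  98 111 123 119 116 120 117 111 100  75  68  93 107 108 109 109
251  77  76  75  75  75  76  82  82  78  80  82  85  83  85  84  82 102 123 121 121 119 117 117 116 110 108  82  67  87 106 107 109 110
254  78  76  73  75  77  78  81  82  79  79  82  85  85  85  83  82  86 108 120 119 119 117 118 115 111 110 112 110 110 107 107 108 110
```

```bash
python3 - <<'E'
from dl import *
W=manip.get_calibration("wrist");g=manip.grab_frame("wrist").astype(float)
gr=g.sum(2)/3
def fit(rows,c0,c1,base,sgn,P):
    pts=[]
    for r in rows:
        w=np.clip(sgn*(gr[r,c0:c1]-base),0,None); pts.append(onpl(W,((w*np.arange(c0,c1)).sum()/w.sum(),r),P))
    pts=np.array(pts);L=(pts-pts.mean(0));v=np.linalg.svd(L)[2][0]; v*=-np.sign(v@up)
    return pts.mean(0),np.degrees(np.arctan2(v@ey,-v@up))
F=P0-.041*n_
a,qa=fit(range(181,198),243,256,28,1,P0)
b,qb=fit(range(165,176),245,255,75,-1,F)
print("pointer",a,qa,"stroke",b,qb)
# axis from face: direction pointer offset lateral difference
print((a-b)@ey)
E
```

```text
pointer [0.4672 0.3787 0.0894] -0.2472774001864332 stroke [0.4637 0.3795 0.0367] -0.8244788625172581
-0.00030132602026951164
```

```bash
python3 -c "
from rig import manip
print(manip.hand_in())"
```

```text
the job is handed in; nothing more can be done
None
```

I handed the job in at about 28 s of the 69 s allowed: the bin is home against the back stop, the gate is closed, and the dial is at zero. The first two I judged from contact forces at their stops, the dial from the wrist picture (pointer within about 1° of the brass stroke); I got no verdict back.

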